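Thread the guide rod through both bushings of the stand and hold it

ROBOT

A 6-joint arm with a two-finger parallel gripper is mounted at the origin on a cart in front of the work surface, level with it; the furniture and walls round the work are solid. World frame = base frame: x ahead of the robot, y to its left, z up, the work surface at z = 0. Lengths are in m, angles in rad, forces in N, time in s.
With the tool pointing down it reaches from about 0.25 to 0.725 m from the base axis. Payload 4 kg.
Tool frame: the origin (TCP) lies on the centre line of the jaws, within the pads' length; the fingertips stand 14 mm ahead of it and the grasp point (between the pads) lies 5 mm behind it; y points along the fingers, z is the direction in which the jaws open and shut, and the axes are right-handed (so a half turn about y gives the same grasp; the last joint's range is limited). The gripper opens to 85 mm and grips with 20 to 120 N. Pads are 22 mm wide; open, the fingers measure 114 mm over their backs; the gripper's body (76 mm by 85 mm) begins 54 mm behind the grasp point. The pads swing forward as they close: fully open they stand 13 mm farther back than shut.
Start: joints at [-1.23, 0.241, 0.005, 1.335, 0, 1.571], TCP at [0.167, -0.471, 0.245] pointing down, gripper open.
Joint ranges: [-2.72, 2.72], [-1.05, 1.87], [-1.09, 1.28], [-1.99, 2.15], [-1.42, 1.44], [-3.14, 3.14]. Speed limits (rad/s): [2.79, 2.79, 3.14, 3.14, 3.14, 3.14].

INTERFACE

Orientations are given as a unit quaternion [x, y, z, w].
In Python, from bench import arm gives the robot as it stands.
- The arm moves only by the tool carry_out, never from a script. Its argument "deltas" is a list of rows, each a list of 2 entries, a list of its own where there are three numbers: the shift along the world's x, y, z in cm, then the turn about the world's z in degrees. In form: [[[x, y, z], spin], ...]. A call has 1 to 20 rows; each row shifts and turns the pose as measured when the row begins; what a row does not reach is not made up. A row lasts 1/10 s, in which the tool goes at most 50 mm and 8.59 degrees, less where a joint would pass 70% of its speed; a pose out of reach is approached as far as the arm can. A call with a gripper value outside its range is refused whole. "claw" is the opening, from 0 (shut) to 1 (fully open), set as the call begins (left out, the last holds). The fingers move at their own pace and stop on an object; the grip force is fixed at half the most. Time passes only in rows, so rows that do not move let the fingers close. It gives the time, the measured TCP pose, the force and the opening at its end, in the units of the state.
- arm.state(): the state, without advancing time (a new reading comes with each control period).
- arm.grab_frame(name): name is "scene" or "top" or "wrist"; returns a dict with "frame" (384x512x3 uint8, blue, green, red), "range_z" (384x512 float32, m along the optical axis (not along the pixel's ray), 0 where there is no reading), "vfov" (degrees; the focal length in pixels is half the picture's height over the tangent of half this angle, whatever the lens; pixels are square), "cx", "cy" (the principal point, pixels), "rvec" (rotation vector, rad) and "tvec" (3), from world to camera coordinates, as OpenCV has them. Camera axes: x right, y down, z forward; pixel columns grow to the right and rows downward; lengths in m; the calibration is good to about 2 mm. A picture is of the moment at which its call begins.
- arm.job_done(): hands the job in, once; it reports no verdict.
Trained networks look in a picture, given as the dict that the camera call returned (one of the last four; its "shot" number tells which), for a name from the list of things; names that differ only in an ending like _2 or _b are one class to them, and where a whole thing is asked for, a point or a joint stands for the part that bears it (a point fixed in the world has none). Each returns a list of dicts, best first, with "score" (0 to 1); they miss things now and then, are a little off and sometimes report something else, mostly with a low value. They report only what shows in the picture. A call takes as long as a camera call.
- arm.masks_of(picture, name): "pixels" (384x512 bool, what is visible of it) and "uv" ([column, row] in pixels, amid what is visible of it).
- arm.pinpoint(picture, name): "uv" ([column, row] in pixels: a listed point, or the origin of a listed thing).
The state is a dict: "time": time; "q": joint angles; "dq": joint speeds; "joint_torque": joint torques, N m; "tool_pos": TCP position; "orientation": TCP orientation; "ft_force": force on the tool from outside, world axes, zero at the start; "wrist_torque": the same for the moment, N m; "grip_width": finger opening in m.
Only numpy, scipy, OpenCV 4.12 (cv2) and the standard library are available. Lean on these libraries where they do the work, as an engineer would, in place of code of your own. Each camera call takes 0.05 s, during which the arm holds its last target.

TASK

Swing the upper arm of the small two-arm stand by its red tab until it meets its stop, so that its brass bushing stands over the lower one. Then take the blue-handled steel rod out of its rest block and lower it, point down, through the upper and then the lower bushing, until its point is about half-way between the lower bushing and the base plate. Finish still holding the rod there, upright and still, without leaning on the bushings (a colleague will tighten the thumbscrews), and leave all the other things where they stand.

Things in the scene. Friction and masses are not known exactly. Their poses are not given: they have to be found in the camera images.
- rod_grip (a point): Centre of the rod's blue cylindrical handle (16 mm diameter, 45 mm long). The rod is one loose rigid piece of about 80 g, upright at the start: 8 mm steel stem of 125 mm below the handle; this point lies 147.5 mm above the rod's point. z axis: along the rod, from point to handle.
- rod_tip (a point): The rod's lower end (point): the last 5 mm taper from 8 to 5 mm diameter. Same axes as rod_grip. At the start it rests 6 mm above the bench on the floor of the rest block's hole.
- rest: Fixed grey rest block, 46 x 46 x 50 mm high on a 70 x 70 x 6 mm black foot; the rod stands loosely in its vertical 9.6 mm hole, 44 mm deep. Origin: on the bench under the hole.
- bushing_lower (a point): Centre of the top rim of the lower brass bushing, fixed on the stand, 70 mm above the bench: 20 mm high, bore 11 mm, flared over the top 8 mm to a 20 mm wide mouth; underside 50 mm above the bench. x axis: level, towards the stand's 14 mm post, 90 mm away (top at 136 mm); z up.
- stand: The grey stand, fixed to the bench; origin on the bench under the lower bushing's bore, axes as bushing_lower. Base plate 170 x 100 mm, its top 10 mm above the bench (bolt heads near the corners 3 mm more); it reaches 50 mm from the origin on the side away from the post, 120 mm on the post's side.
- bushing_upper (a point): Centre of the top rim of the upper brass bushing, of the same shape, carried on the swing arm, 125 mm above the bench (underside 105 mm). It stands right over the lower bushing when the arm is at its stop. x axis: level, from this bushing towards the pivot.
- swing_pivot (a point): Point on the arm's vertical pivot (the post's axis), 111 mm above the bench, level with the middle of the swing arm. Its axes are those of bushing_lower and do not turn with the arm.
- swing_tab (a point): Middle of the swing arm's red end tab, 118 mm from the pivot and 111 mm above the bench; tab 12 mm wide, 12 mm high, about 26 mm of it free beyond the bushing (from 105 to 131 mm from the pivot). x axis: level, along the arm towards the pivot; y axis: level, the way the tab moves towards the stop.
- swing_arm (a joint): Angle of the swing arm in rad: 0 = at its stop, over the lower bushing; at the start it stands 0.4 to 0.8 open. It grows counter-clockwise seen from above; to close, turn the arm clockwise (the tab moves towards its +y). It stays where it is left; about 0.5 N at the tab moves it.
- beaker: Small beaker, 52 mm wide, 65 mm high, bystander. Origin: centre of its underside.
- staining_jar: Glass jar with stopper and pink filling, 55 mm wide, 114 mm high, bystander. Origin: centre of its underside.
- cassette_b1: Green cassette with wax block, 40 x 28 x 11 mm, bystander. Origin: centre of its underside.
- petri_dish: Clear dish, 57 mm wide, 12 mm high, bystander. Origin: centre of its underside.
- mould_stack_0: Stack of steel moulds, 30 x 39 x 22 mm, bystander. Origin: centre of its underside.

How it is judged:
On the way, in this order (a step that is already met when the one before it is completed fails the run):
1. the swing arm stands at its stop (within 0.05 rad) (value of joint swing_arm below 0.05 rad), for 0.2 s.
2. the rod's point is inside the upper bushing, at least 10 mm below its rim, and still above the lower one (horizontal distance between rod_tip and bushing_upper below 0.005 m and z of rod_tip in the frame of bushing_upper below -0.01 m and z of rod_tip in the frame of bushing_lower above 0 m), for 0.1 s.
At the end, for the whole second after the job is handed in: Arm at its stop (within 0.05 rad); the rod, gripped and still, passes through both bushings, upright within 0.08 rad, point within 5 mm of the lower bushing's axis and 6 to 34 mm below its underside (6 mm or more above the base plate), pressing on the stand with under 10 N (value of joint swing_arm below 0.05 rad and horizontal distance between rod_tip and bushing_lower below 0.005 m and z of rod_tip in the frame of bushing_lower between -0.054 and -0.026 m and angle between rod_grip's own z axis and vertical below 0.08 rad and contact force between the fingers and guide_rod above 1 N and contact force between guide_rod and stand below 10 N and linear speed of guide_rod below 0.02 m/s); the arm keeps its last pose, push and grip.
It fails at once if a bystander (beaker) is moved more than 30 mm (distance of beaker from where it was at the start of the episode above 0.03 m).
It fails at once if a bystander (staining jar) is moved more than 30 mm (distance of staining_jar from where it was at the start of the episode above 0.03 m).
It fails at once if a bystander (cassette b1) is moved more than 30 mm (distance of cassette_b1 from where it was at the start of the episode above 0.03 m).
It fails at once if a bystander (petri dish) is moved more than 30 mm (distance of petri_dish from where it was at the start of the episode above 0.03 m).
It fails at once if a bystander (mould stack 0) is moved more than 30 mm (distance of mould_stack_0 from where it was at the start of the episode above 0.03 m).
It also fails if it takes over 64 s, if anything falls off the work surface, if the arm or the gripper's body presses on something with over 40 N, if the wrist force passes 120 N, or if a joint passes its speed limit or range.

## Working session

There is one attempt and no reset: what is moved stays moved. The work goes in short steps, Python scripts to look and compute and a tool call to move; the robot and the scene stay as the last step left them, time stands still between calls to the robot, and variables do not carry over. Pictures are saved under pics/ and viewed, and the job is handed in when it is done.

Besides the shell and the picture viewer there is one more tool, called after "Call:" as name([rows], argument=value, ...), one row to a line, values as JSON. carry_out: Moves the arm, as the interface text tells. Its arguments: {"type":"object","properties":{"deltas":{"type":"array","items":{"type":"array"}},"claw":{"type":"number"}},"required":["deltas"]}

```bash
mkdir -p pics; ls; cat > h.py <<'E'
import numpy as np, cv2
from bench import arm
def cam(p):
    f=192/np.tan(np.radians(p['vfov'])/2); R=cv2.Rodrigues(np.array(p['rvec'],float))[0]; t=np.array(p['tvec'],float).ravel()
    return f,R,t
def ray(p,uv):
    f,R,t=cam(p); d=R.T@np.array([(uv[0]-p['cx'])/f,(uv[1]-p['cy'])/f,1]); return -R.T@t,d
def atz(p,uv,z):
    o,d=ray(p,uv); return o+d*(z-o[2])/d[2]
def proj(p,X):
    f,R,t=cam(p); c=R@np.array(X)+t; return f*c[0]/c[2]+p['cx'],f*c[1]/c[2]+p['cy']
def cloud(p,m=None):
    f,R,t=cam(p); z=p['range_z']; v,u=np.nonzero((z>0) if m is None else (m&(z>0))); Z=z[v,u]
    return (np.stack([(u-p['cx'])/f*Z,(v-p['cy'])/f*Z,Z],1)-t)@R
E
python3 - <<'E'
from h import *
print(arm.state())
Z=dict(rod_grip=.1535,bushing_lower=.07,bushing_upper=.125,swing_pivot=.111,swing_tab=.111,rest=0,beaker=0,staining_jar=0,cassette_b1=0,petri_dish=0,mould_stack_0=0,stand=0)
for n in ['scene','top','wrist']:
    p=arm.grab_frame(n); cv2.imwrite(f'pics/{n}0.png',p['frame'])
    print(n,p['vfov'],ray(p,(256,192)))
    for k,z in Z.items():
        print(k,[(round(r['score'],2),np.round(r['uv']),np.round(atz(p,r['uv'],z),4)) for r in arm.pinpoint(p,k)[:2]])
E
```

```text
pics
{'time': 0.0, 'q': array([-1.23001000e+00,  2.41465107e-01,  3.73760119e-03,  1.33521904e+00,
        7.64294924e-06,  1.57083006e+00]), 'dq': array([ 0.00017322,  0.00073779, -0.00096223, -0.00214038, -0.00094664,
        0.00178197]), 'joint_torque': array([ 8.79502786e-04, -3.72319472e+01,  2.52406365e+01,  1.70095830e-02,
        1.58795292e-04, -6.67941734e-06]), 'tool_pos': array([ 0.16691435, -0.47067602,  0.24439201]), 'orientation': array([-0.12001841,  0.69761787, -0.69611854,  0.11976589]), 'ft_force': array([ 0.25612665, -0.03671791,  0.79474371]), 'wrist_torque': array([0.02662124, 0.02094192, 0.0264362 ]), 'grip_width': 0.08528897646665415}
scene 47.672873594117156 (array([0.1156331 , 0.65713307, 0.57532938]), array([ 0.45312443, -0.76587353, -0.45620949]))
rod_grip [(0.48, array([300., 164.]), array([ 0.5228, -0.2371,  0.1535]))]
bushing_lower [(0.8, array([222., 250.]), array([0.5428, 0.0655, 0.07  ]))]
bushing_upper [(0.56, array([236., 222.]), array([0.5282, 0.0351, 0.125 ])), (0.56, array([326., 275.]), array([0.3081, 0.0949, 0.125 ]))]
swing_pivot [(0.61, arr
[... 1511 characters left out ...]
y([197., 132.]), array([0.7438, 0.0664, 0.    ]))]
cassette_b1 [(0.71, array([246., 280.]), array([ 0.3512, -0.0574,  0.    ]))]
petri_dish [(0.86, array([280., 275.]), array([ 0.3611, -0.1428,  0.    ])), (0.61, array([197., 132.]), array([ 0.7444,  0.0669, -0.    ]))]
mould_stack_0 [(0.54, array([193., 270.]), array([0.3806, 0.0769, 0.    ]))]
stand [(0.83, array([194., 205.]), array([0.5447, 0.0733, 0.    ]))]
wrist 58.32195132733946 (array([ 0.23118444, -0.44836681,  0.37389017]), array([-0.24660917, -0.10063521, -0.96396886]))
rod_grip []
bushing_lower []
bushing_upper []
swing_pivot []
swing_tab []
rest []
beaker []
staining_jar []
cassette_b1 []
petri_dish []
mould_stack_0 []
stand []
```

View pics/scene0.png

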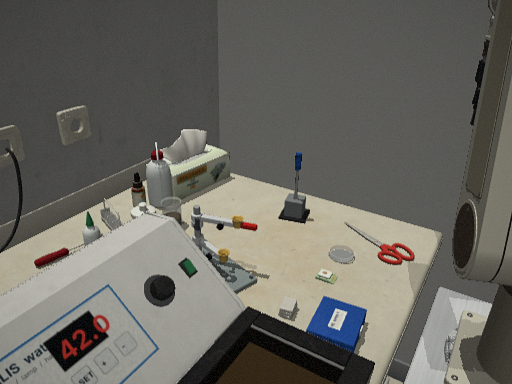

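View pics/top0.png

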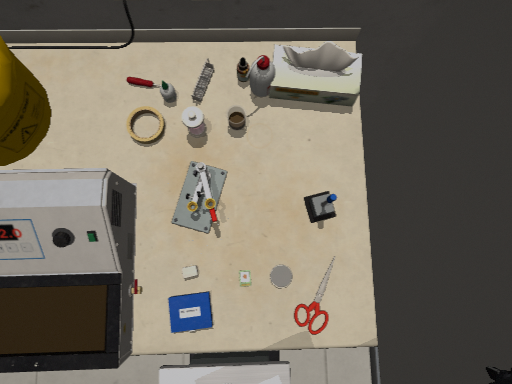

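```bash
python3 - <<'E'
from h import *
P={n:arm.grab_frame(n) for n in ['scene','top']}
for n,p in P.items():
    c=cloud(p)
    f,R,t=cam(p); z=p['range_z'];v,u=np.nonzero(z>0); col=p['frame'][v,u].astype(int)
    b,g,r=col.T
    for name,m in dict(blue=(b>90)&(b>r+50)&(b>g+40)&(c[:,2]>.1)&(c[:,1]<-.15),
      red=(r>120)&(g<70)&(b<70)&(abs(c[:,0]-.51)<.06)&(abs(c[:,1]-.02)<.06)&(c[:,2]>.06),
      brassU=(r>b+60)&(g>b+25)&(abs(c[:,0]-.54)<.06)&(abs(c[:,1]-.03)<.08)&(c[:,2]>.1),
      brassL=(r>b+60)&(g>b+25)&(abs(c[:,0]-.54)<.06)&(abs(c[:,1]-.05)<.08)&(c[:,2]>.04)&(c[:,2]<.08),
      post=(abs(c[:,0]-.62)<.03)&(abs(c[:,1]-.04)<.03)&(c[:,2]>.128)&(c[:,2]<.15)).items():
        q=c[m]; print(n,name,m.sum(), np.round(np.median(q,0),4) if len(q) else '',np.round(q.min(0),3) if len(q) else '',np.round(q.max(0),3) if len(q) else '')
p=P['top'];cv2.imwrite('pics/z.png',cv2.resize(p['frame'][150:250,150:350],None,fx=4,fy=4,interpolation=2))
E
```

```text
scene blue 13 [ 0.5357 -0.2501  0.1764] [ 0.53  -0.257  0.175] [ 0.54  -0.245  0.178]
scene red 40 [0.5069 0.0188 0.1168] [0.494 0.011 0.114] [0.52  0.024 0.119]
scene brassU 80 [0.5357 0.0175 0.1227] [0.523 0.009 0.107] [0.546 0.034 0.127]
scene brassL 90 [0.5379 0.068  0.068 ] [0.524 0.057 0.052] [0.548 0.082 0.073]
scene post 40 [0.6197 0.0469 0.1348] [0.614 0.037 0.128] [0.628 0.051 0.138]
top blue 27 [ 0.5337 -0.2526  0.1765] [ 0.529 -0.258  0.173] [ 0.54  -0.247  0.179]
top red 55 [0.5062 0.0145 0.1176] [0.495 0.007 0.113] [0.52  0.022 0.121]
top brassU 77 [0.5342 0.0209 0.1234] [0.521 0.009 0.107] [0.546 0.032 0.131]
top brassL 65 [0.5349 0.0696 0.0679] [0.522 0.057 0.06 ] [0.547 0.081 0.074]
top post 32 [0.6198 0.0417 0.1361] [0.613 0.035 0.13 ] [0.625 0.049 0.138]
```

View pics/z.png

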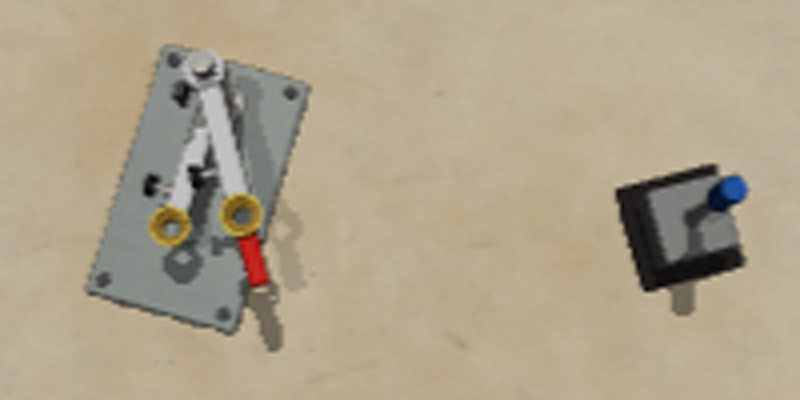

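```bash
python3 - <<'E'
from h import *
from scipy.spatial.transform import Rotation as R
print(R.from_quat(arm.state()['orientation']).as_matrix().round(3))
p=arm.grab_frame('wrist');cv2.imwrite('pics/w0.png',p['frame'])
E
```

```text
[[-0.942  0.     0.334]
 [-0.334 -0.    -0.942]
 [-0.    -1.     0.   ]]
```

Call:
carry_out([
  [[4,5,0],0],
  [[4,5,0],0],
], claw=0)

```text
time: 2.3
tool_pos: [0.23, -0.3934, 0.2448]
orientation: [0.116, -0.697, 0.698, -0.116]
ft_force: [0.8, -0.6, 0.5]
grip_width: 0.0591
```

Call:
carry_out([
  [[2.7,3.5,0],-3],
  [[2.7,3.5,0],-3],
  [[2.7,3.5,0],-3],
  [[2.7,3.5,0],-3],
  [[2.7,3.5,0],-3],
  [[2.7,3.5,0],-3],
  [[2.7,3.5,0],-3],
  [[2.7,3.5,0],-3],
  [[2.7,3.5,0],-3],
  [[2.7,3.5,0],-3],
  [[0,0,0],0],
])

```text
time: 3.4
tool_pos: [0.5048, -0.065, 0.2464]
orientation: [0.053, 0.715, -0.695, -0.048]
ft_force: [-0.4, -0.3, 0.0]
grip_width: 0.0001
```

```bash
python3 - <<'E'
from h import *
from scipy.spatial.transform import Rotation as R
s=arm.state();print(s['tool_pos'],s['ft_force'],R.from_quat(s['orientation']).as_matrix().round(3))
p=arm.grab_frame('wrist');cv2.imwrite('pics/w1.png',p['frame']); print(ray(p,(256,192)))
for k,z in dict(bushing_lower=.07,bushing_upper=.125,swing_pivot=.111,swing_tab=.111).items():
        print(k,[(round(r['score'],2),np.round(r['uv']),np.round(atz(p,r['uv'],z),4)) for r in arm.pinpoint(p,k)[:2]])
E
```

```text
[ 0.50484694 -0.06495579  0.2463727 ] [-0.42122604 -0.2908179   0.01164434] [[-0.99   0.01  -0.142]
 [ 0.142  0.028 -0.989]
 [-0.006 -1.    -0.029]]
(array([ 0.57086416, -0.07790473,  0.37531395]), array([-0.25592472,  0.05201655, -0.9653892 ]))
bushing_lower [(0.75, array([106., 163.]), array([0.5352, 0.0704, 0.07  ]))]
bushing_upper [(0.59, array([138., 171.]), array([0.5326, 0.0209, 0.125 ]))]
swing_pivot [(0.68, array([88., 54.]), array([0.6203, 0.0432, 0.111 ])), (0.34, array([154., 280.]), array([0.4343, 0.0351, 0.111 ]))]
swing_tab [(0.65, array([159., 198.]), array([0.5059, 0.0144, 0.111 ]))]
```

View pics/w1.png

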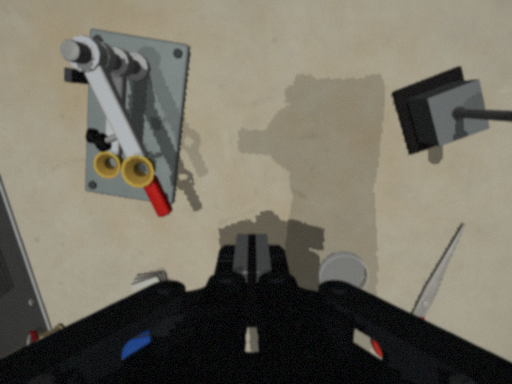

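Call:
carry_out([
  [[0,0.5,-3],0],
  [[0,0.5,-3],0],
  [[0,0.5,-3],0],
  [[0,0.5,-2.5],0],
  [[0,0.5,-1.2],0],
  [[0,0.5,-0.6],0],
  [[0,0,0],0],
])

```text
time: 4.35
tool_pos: [0.4944, -0.0565, 0.1135]
orientation: [0.052, 0.719, -0.692, -0.043]
ft_force: [-0.2, 0.3, -0.1]
grip_width: 0.0001
```

```bash
python3 - <<'E'
from h import *
from scipy.spatial.transform import Rotation as R
s=arm.state();print(s['tool_pos'],s['ft_force'],R.from_quat(s['orientation']).as_matrix().round(3))
E
```

```text
[ 0.49435591 -0.05648204  0.11352822] [-0.24526224  0.28799222 -0.12872204] [[-0.991  0.015 -0.135]
 [ 0.135  0.038 -0.99 ]
 [-0.01  -0.999 -0.039]]
```

Call:
carry_out([
  [[0.6,1,0],0],
  [[0.6,1,0],0],
  [[0,0,0],0],
  [[0,0,0],0],
])

```text
time: 4.75
tool_pos: [0.5082, -0.0477, 0.117]
orientation: [0.049, 0.722, -0.689, -0.035]
ft_force: [-0.1, -0.1, 0.3]
grip_width: -0.0
```

```bash
cat >> h.py <<'E'
from scipy.spatial.transform import Rotation as Rn
def st():
    s=arm.state();print(round(s['time'],2),s['tool_pos'].round(4),s['ft_force'].round(2),'y',Rn.from_quat(s['orientation']).as_matrix()[:,1].round(4),'z',Rn.from_quat(s['orientation']).as_matrix()[:,2].round(4),s['grip_width'].round(4),np.abs(s['dq']).max().round(4))
E
python3 -c "
from h import *
st()"
```

```text
Traceback (most recent call last):
  File "h.py", line 17, in st
    s=arm.state();print(round(s['time'],2),s['tool_pos'].round(4),s['ft_force'].round(2),'y',Rn.from_quat(s['orientation']).as_matrix()[:,1].round(4),'z',Rn.from_quat(s['orientation']).as_matrix()[:,2].round(4),s['grip_width'].round(4),np.abs(s['dq']).max().round(4))
                                                                                                                                                                                                                   ^^^^^^^^^^^^^^^^^^^^^
AttributeError: 'float' object has no attribute 'round'
```

```bash
sed -i "s/s\['grip_width'\].round(4)/round(float(s['grip_width']),4)/" h.py
python3 -c "
from h import *
st(); s=arm.state(); print(s['q'].round(4),s['dq'].round(4))"
```

```text
4.75 [ 0.5082 -0.0477  0.117 ] [-0.08 -0.08  0.28] y [ 0.0225  0.0461 -0.9987] z [-0.1189 -0.9917 -0.0485] -0.0 0.0183
[-0.1211  0.3428 -0.2072  1.004   0.0485  3.1406] [ 0.004  -0.0001  0.0183  0.0009  0.0019 -0.0002]
```

Call:
carry_out([
  [[0,0,0],0],
])

```text
time: 4.85
tool_pos: [0.5087, -0.0476, 0.1175]
orientation: [0.049, 0.722, -0.689, -0.035]
ft_force: [0.5, -0.2, 0.5]
grip_width: 0.0002
```

```bash

python3 -c "
from h import *
st(); s=arm.state(); print(s['q'].round(4),s['dq'].round(4))"
```

```text
4.85 [ 0.5087 -0.0476  0.1175] [ 0.51 -0.21  0.49] y [ 0.0235  0.046  -0.9987] z [-0.1185 -0.9918 -0.0485] 0.0002 0.0084
[-0.1208  0.3425 -0.2064  1.0042  0.0485  3.1406] [ 0.0001 -0.0024  0.0084  0.0038 -0.0014 -0.0015]
```

Call:
carry_out([
  [[-0.5,1,-0.5],0],
])

```text
time: 4.95
tool_pos: [0.5044, -0.0427, 0.1133]
orientation: [0.048, 0.724, -0.688, -0.031]
ft_force: [0.2, 0.9, -0.2]
grip_width: -0.0001
```

```bash

python3 -c "
from h import *
st(); s=arm.state(); print(s['q'].round(4),s['dq'].round(4))"
```

```text
4.95 [ 0.5044 -0.0427  0.1133] [ 0.19  0.89 -0.21] y [ 0.0265  0.0495 -0.9984] z [-0.1118 -0.9924 -0.0522] -0.0001 0.2631
[-0.1142  0.3366 -0.2279  0.9856  0.0523  3.1407] [ 0.0752 -0.0565 -0.2631 -0.1827  0.0465 -0.0011]
```

Call:
carry_out([
  [[0,0,0],0],
])

```text
time: 5.05
tool_pos: [0.5027, -0.0421, 0.1123]
orientation: [0.047, 0.724, -0.688, -0.032]
ft_force: [0.4, -0.7, 0.3]
grip_width: 0.0
```

```bash

python3 -c "
from h import *
st(); s=arm.state(); print(s['q'].round(4),s['dq'].round(4))"
```

```text
5.05 [ 0.5027 -0.0421  0.1123] [ 0.41 -0.7   0.27] y [ 0.0238  0.0502 -0.9985] z [-0.1113 -0.9924 -0.0525] 0.0 0.033
[-0.1136  0.3364 -0.2309  0.9855  0.0526  3.1406] [-0.0071 -0.0053  0.033  -0.0052 -0.0077  0.0007]
```

Call:
carry_out([
  [[0,0,0],8.5],
  [[0,0,0],8.5],
  [[0,0,0],8.5],
  [[0,0,0],8.5],
  [[0,0,0],8.5],
  [[0,0,0],8.5],
  [[0,0,0],8.5],
  [[0,0,0],8.5],
  [[0,0,0],8.5],
  [[0,0,0],8.5],
  [[0,0,0],8.5],
  [[0,0,0],0],
])

```text
time: 6.25
tool_pos: [0.4982, -0.041, 0.11]
orientation: [-0.503, 0.525, -0.489, 0.483]
ft_force: [-0.1, 0.1, 0.2]
grip_width: 0.0003
```

```bash

python3 -c "
from h import *
st(); s=arm.state(); print(s['q'].round(4),s['dq'].round(4))"
```

```text
6.25 [ 0.4982 -0.041   0.11  ] [-0.15  0.11  0.16] y [-0.0563  0.0168 -0.9983] z [ 0.998  -0.0276 -0.0568] 0.0003 0.038
[-0.089   0.3835 -0.1668  1.0781  0.0117  1.5095] [-0.0019 -0.0009 -0.0064 -0.0019  0.0021  0.038 ]
```

Call:
carry_out([
  [[0,1.5,0],0],
  [[0,1.5,0],0],
  [[0,1.5,0],0],
  [[0,1,0],0],
  [[0,1,0],0],
  [[0,1,0],0],
])

```text
time: 6.85
tool_pos: [0.4966, 0.0388, 0.1096]
orientation: [-0.499, 0.529, -0.492, 0.478]
ft_force: [-0.2, -0.5, -1.5]
grip_width: -0.0001
```

```bash

python3 -c "
from h import *
st(); s=arm.state(); print(s['q'].round(4),s['dq'].round(4))"
```

```text
6.85 [0.4966 0.0388 0.1096] [-0.21 -0.49 -1.55] y [-0.0579  0.0174 -0.9982] z [ 0.9974 -0.0429 -0.0586] -0.0001 0.2204
[ 0.0657  0.3801 -0.1735  1.0738  0.0212  1.6793] [ 0.2117  0.0072  0.0153 -0.0031  0.0104  0.2204]
```

Call:
carry_out([
  [[0,0.8,0],0],
  [[0,0.5,0],0],
  [[0,0.5,0],0],
  [[0,0.3,0],0],
])

```text
time: 7.25
tool_pos: [0.4971, 0.0624, 0.1098]
orientation: [-0.499, 0.529, -0.492, 0.479]
ft_force: [0.2, -3.0, 0.9]
grip_width: 0.0002
```

Call:
carry_out([
  [[0,0.3,0],0],
  [[0,0.3,0],0],
])

```text
time: 7.45
tool_pos: [0.4972, 0.0629, 0.1098]
orientation: [-0.501, 0.526, -0.497, 0.474]
ft_force: [0.3, -11.0, 2.8]
grip_width: 0.0003
```

```bash
python3 - <<'E'
from h import *
st()
p=arm.grab_frame('wrist');cv2.imwrite('pics/w2.png',p['frame'])
for k,z in dict(bushing_lower=.07,bushing_upper=.125,swing_pivot=.111,swing_tab=.111).items():
        print(k,[(round(r['score'],2),np.round(r['uv']),np.round(atz(p,r['uv'],z),4)) for r in arm.pinpoint(p,k)[:2]])
E
```

```text
7.45 [0.4972 0.0629 0.1098] [  0.31 -10.96   2.78] y [-0.0562  0.0031 -0.9984] z [ 0.9973 -0.0473 -0.0562] 0.0003 0.0701
bushing_lower [(0.58, array([325., 217.]), array([0.5331, 0.0703, 0.07  ])), (0.34, array([276., 232.]), array([0.5076, 0.0627, 0.07  ]))]
bushing_upper [(0.61, array([353., 271.]), array([0.535 , 0.0693, 0.125 ]))]
swing_pivot []
swing_tab [(0.75, array([274., 232.]), array([0.5072, 0.079 , 0.111 ])), (0.56, array([ 93., 174.]), array([0.4375, 0.1048, 0.111 ]))]
```

View pics/w2.png

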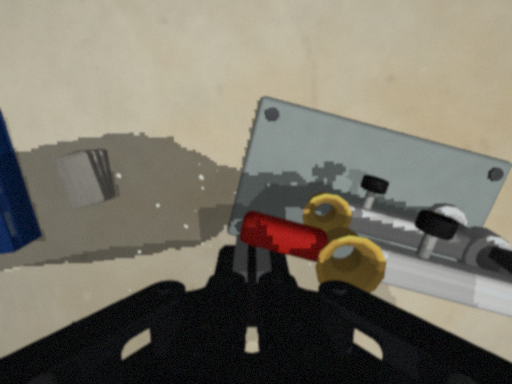

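Call:
carry_out([
  [[0,-1.5,0],0],
  [[0,-1.5,0],0],
  [[0,-1.5,1],0],
  [[0,-2,4],5],
  [[0,-3,4],8],
  [[0,-3,4],8.5],
  [[0,-3,2],8.5],
  [[0,-3,0],8.5],
  [[0,-3,0],8.5],
  [[0,-2,0],8.5],
  [[0,0,0],8.5],
  [[0,0,0],8.5],
  [[0,0,0],8.5],
  [[0,0,0],8.5],
  [[0,0,0],8.5],
  [[0,0,0],8.5],
  [[0,0,0],8.5],
  [[0,0,0],8.5],
  [[0,0,0],8.5],
  [[0,0,0],0],
], claw=1)

```text
time: 9.7
tool_pos: [0.4905, -0.1894, 0.2648]
orientation: [0.68, 0.256, -0.239, -0.644]
ft_force: [-0.4, 0.6, 0.5]
grip_width: 0.0853
```

```bash

python3 -c "
from h import *
st(); s=arm.state(); print(s['q'].round(4),s['dq'].round(4))"
```

```text
9.7 [ 0.4905 -0.1894  0.2648] [-0.44  0.62  0.51] y [ 0.0413 -0.0394 -0.9984] z [-0.655   0.7535 -0.0568] 0.0853 0.0401
[-0.356   0.2438  0.0583  1.3328 -0.0226 -1.0723] [-0.0054  0.0004 -0.0019 -0.0004  0.0025  0.0401]
```

Call:
carry_out([
  [[0,0,0],8.5],
  [[0,0,0],8.5],
  [[0,0,0],8.5],
  [[0,0,0],8.5],
  [[0,0,0],8.5],
  [[0,0,0],8.5],
  [[0,0,0],8.5],
  [[0,0,0],8.5],
  [[0,0,0],8.5],
  [[0,0,0],8.5],
  [[0,0,0],8.5],
  [[0,0,0],8.5],
  [[0,0,0],8.5],
  [[0,0,0],8.5],
  [[0,0,0],3],
  [[0,0,0],0],
])

```text
time: 11.3
tool_pos: [0.5, -0.1597, 0.2636]
orientation: [0.113, 0.708, -0.687, -0.119]
ft_force: [-0.7, 0.0, -0.0]
grip_width: 0.0856
```

```bash

python3 -c "
from h import *
st(); s=arm.state(); print(s['q'].round(4),s['dq'].round(4))"
```

```text
11.3 [ 0.5    -0.1597  0.2636] [-0.7   0.01 -0.01] y [-0.0037  0.03   -0.9995] z [-0.3247 -0.9454 -0.0271] 0.0856 0.0244
[-0.3242  0.2937  0.1231  1.4133  0.0272 -3.1353] [-0.0181  0.0032  0.0022 -0.0003 -0.0144  0.0244]
```

Call:
carry_out([
  [[0,0,0],4],
  [[0,0,0],4],
  [[0,0,0],0],
])

```text
time: 11.6
tool_pos: [0.5088, -0.1262, 0.2634]
orientation: [-0.082, -0.701, 0.702, 0.092]
ft_force: [1.1, -0.4, -0.1]
grip_width: 0.0861
```

```bash

python3 -c "
from h import *
st(); s=arm.state(); print(s['q'].round(4),s['dq'].round(4))"
```

```text
11.6 [ 0.5088 -0.1262  0.2634] [ 1.11 -0.41 -0.06] y [-1.400e-02  2.000e-04 -9.999e-01] z [-0.2432 -0.97    0.0032] 0.0861 0.035
[-2.4150e-01  2.9310e-01  1.2220e-01  1.4135e+00 -3.1000e-03 -3.1374e+00] [-0.035  -0.0014 -0.0015 -0.     -0.0259  0.0135]
```

Call:
carry_out([
  [[0,0,0],-8],
  [[0,0,0],-8],
  [[0,0,0],-8],
  [[0,0,0],-8],
  [[0,0,0],-8],
  [[0.5,-2,0],0],
  [[0.5,-2,0],0],
  [[0.5,-2,0],0],
  [[0.5,-2,0],0],
  [[0,-1,0],0],
  [[0,0,0],0],
])

```text
time: 12.7
tool_pos: [0.5254, -0.2268, 0.2638]
orientation: [-0.334, -0.621, 0.621, 0.344]
ft_force: [-0.4, 0.9, -0.0]
grip_width: 0.0856
```

```bash
python3 - <<'E'
from h import *
st(); print(arm.state()['q'].round(3))
p=arm.grab_frame('wrist');cv2.imwrite('pics/w3.png',p['frame'])
for k,z in dict(rod_grip=.1535,rest=0).items():
        print(k,[(round(r['score'],2),np.round(r['uv']),np.round(atz(p,r['uv'],z),4)) for r in arm.pinpoint(p,k)[:2]])
E
```

```text
12.7 [ 0.5254 -0.2268  0.2638] [-0.38  0.86 -0.01] y [-0.0117  0.0064 -0.9999] z [-0.8412 -0.5406  0.0064] 0.0856 0.01
[-4.080e-01  3.920e-01  2.640e-01  1.456e+00  1.000e-03 -2.550e+00]
rod_grip [(0.8, array([263., 154.]), array([ 0.5337, -0.2551,  0.1535])), (0.54, array([128., 338.]), array([ 0.5426, -0.068 ,  0.1535]))]
rest [(0.64, array([255., 134.]), array([ 0.5335, -0.2504,  0.    ]))]
```

View pics/w3.png

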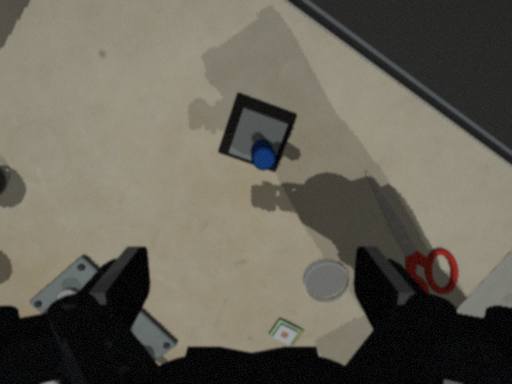

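```bash
python3 - <<'E'
from h import *
p=arm.grab_frame('wrist'); c=cloud(p); z=p['range_z'];v,u=np.nonzero(z>0); b,g,r=p['frame'][v,u].astype(int).T
m=(b>90)&(b>r+50)&(b>g+40)&(c[:,2]>.1)&(c[:,1]<-.15)
for lo in (.13,.173):
    q=c[m&(c[:,2]>lo)];print(len(q),np.median(q,0).round(4),(q.min(0)+q.max(0))/2,q.min(0).round(4),q.max(0).round(4))
E
```

```text
300 [ 0.5343 -0.2555  0.176 ] [ 0.53436711 -0.25540899  0.17596859] [ 0.5281 -0.2615  0.174 ] [ 0.5406 -0.2493  0.1779]
300 [ 0.5343 -0.2555  0.176 ] [ 0.53436711 -0.25540899  0.17596859] [ 0.5281 -0.2615  0.174 ] [ 0.5406 -0.2493  0.1779]
```

Call:
carry_out([
  [[0.4,-1.4,0],0],
  [[0.4,-1.3,0],0],
  [[0,0,0],0],
  [[0,0,0],0],
])

```text
time: 13.3
tool_pos: [0.5348, -0.2521, 0.2647]
orientation: [0.333, 0.622, -0.621, -0.341]
ft_force: [-0.3, 0.3, -0.1]
grip_width: 0.0853
```

Call:
carry_out([
  [[0,-0.1,-2.5],0],
  [[0,-0.1,-2.5],0],
  [[0,0,-2.5],0],
  [[0,0,-2],0],
  [[0,0,-1],0],
  [[0,0,0],0],
  [[0,0,0],0],
])

```text
time: 14.0
tool_pos: [0.5356, -0.2538, 0.1581]
orientation: [0.334, 0.622, -0.621, -0.34]
ft_force: [1.1, -0.3, 0.5]
grip_width: 0.085
```

```bash
python3 - <<'E'
from h import *
st()
p=arm.grab_frame('wrist');cv2.imwrite('pics/w4.png',p['frame'])
E
```

```text
14.0 [ 0.5356 -0.2538  0.1581] [ 1.06 -0.3   0.53] y [-0.007   0.0056 -1.    ] z [-0.8375 -0.5465  0.0028] 0.085 0.0029
```

View pics/w4.png

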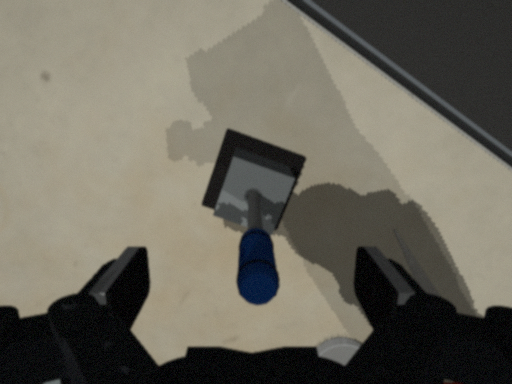

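Call:
carry_out([
  [[-0.1,0,-0.8],0],
  [[0,0,0],0],
  [[0,0,0],0],
])

```text
time: 14.35
tool_pos: [0.5363, -0.2546, 0.1525]
orientation: [0.336, 0.622, -0.621, -0.338]
ft_force: [-0.0, -0.2, -0.3]
grip_width: 0.0856
```

Call:
carry_out([
  [[0,0,0],0],
  [[0,0,0],0],
  [[0,0,0],0],
  [[0,0,0],0],
  [[0,0,0],0],
  [[0,0,0],0],
  [[0,0,0],0],
], claw=0)

```text
time: 15.05
tool_pos: [0.5363, -0.2551, 0.1539]
orientation: [0.336, 0.622, -0.621, -0.337]
ft_force: [0.0, 0.7, 0.4]
grip_width: 0.0145
```

```bash
python3 -c "
from h import *
st(); print(arm.state()['wrist_torque'])"
```

```text
15.05 [ 0.5363 -0.2551  0.1539] [0.03 0.7  0.41] y [-9.0e-04  1.6e-03 -1.0e+00] z [-8.376e-01 -5.463e-01 -1.000e-04] 0.0145 0.0025
[-0.00180813  0.09907964  0.02816745]
```

Call:
carry_out([
  [[0,0,1],0],
  [[0,0,1.5],0],
  [[0,0,2],0],
  [[0,0,2],0],
  [[0,0,2],0],
  [[0,0,2],0],
  [[0,0,2],0],
  [[0,0,1.5],0],
  [[0,0,1],0],
  [[0,0,0],0],
])

```text
time: 16.05
tool_pos: [0.5367, -0.2541, 0.3137]
orientation: [0.337, 0.623, -0.621, -0.336]
ft_force: [0.9, -0.1, -0.7]
grip_width: 0.0143
```

```bash
python3 - <<'E'
from h import *
st();print(arm.state()['q'].round(3))
for n in ['scene','top','wrist']:
    p=arm.grab_frame(n);cv2.imwrite(f'pics/{n}5.png',p['frame'])
E
```

```text
16.05 [ 0.5367 -0.2541  0.3137] [ 0.91 -0.09 -0.75] y [ 0.003   0.0021 -1.    ] z [-0.8372 -0.5469 -0.0037] 0.0143 0.0151
[-0.444  0.422  0.436  1.584  0.003 -2.593]
```

View pics/scene5.png

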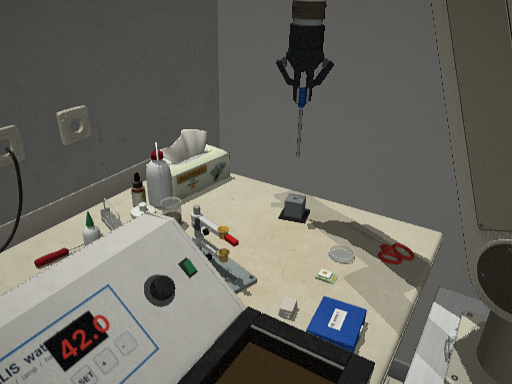

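View pics/wrist5.png

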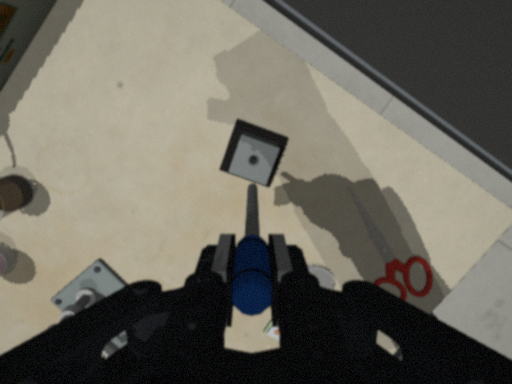

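```bash
cat >> h.py <<'E'
def tri(obs):
    A=np.zeros((3,3));b=np.zeros(3)
    for p,uv in obs:
        o,d=ray(p,uv);d=d/np.linalg.norm(d);M=np.eye(3)-np.outer(d,d);A+=M;b+=M@o
    X=np.linalg.solve(A,b);return X,[np.array(proj(p,X))-uv for p,uv in obs]
E
python3 - <<'E'
from h import *
P={n:arm.grab_frame(n) for n in ['scene','top','wrist']}
T=arm.state()['tool_pos']
for k,dz in dict(rod_tip=-.148,rod_grip=0).items():
    o=[]
    for n,p in P.items():
        r=arm.pinpoint(p,k)[:2]; print(k,n,[(round(x['score'],2),np.round(x['uv'],1)) for x in r],'exp',np.round(proj(p,T+[0,0,dz]),1))
        if r and n!='top': o.append((p,np.array(r[0]['uv'])))
    if len(o)>1: print(tri(o))
for n,p in P.items():
    if n=='top':continue
    c=cloud(p);d=c-T;m=(np.hypot(d[:,0],d[:,1])<.02)&(d[:,2]<-.035)&(d[:,2]>-.155)
    q=c[m];
    for a,b in ((-.06,-.035),(-.09,-.06),(-.12,-.09),(-.15,-.12)):
        s=q[(q[:,2]-T[2]>a)&(q[:,2]-T[2]<b)]
        if len(s):print(n,a,len(s),np.median(s,0)-T)
    if len(q): print('min z',q[:,2].min()-T[2])
E
```

```text
rod_tip scene [(0.81, array([298.1, 157.9]))] exp [298.3 157.7]
rod_tip top [(0.5, array([331.6, 197.8]))] exp [332.1 196.8]
rod_tip wrist [(0.81, array([250.8, 188. ]))] exp [251.7 181. ]
(array([ 0.53338166, -0.24852017,  0.16419914]), [array([0.11775154, 0.00347238]), array([-0.34654267, -0.04745033])])
rod_grip scene [(0.76, array([300.6, 101.3]))] exp [302.7  98.7]
rod_grip top [(0.65, array([204.2, 166.1])), (0.44, array([346.3, 183.4]))] exp [348.3 185.1]
rod_grip wrist [(0.79, array([253.5, 268.5])), (0.57, array([313. , 280.6]))] exp [252.1 267.1]
(array([ 0.5356496 , -0.25001422,  0.30511361]), [array([ 1.19841195, -0.02812873]), array([-6.3724193 , -0.93102417])])
scene -0.06 34 [ 0.00029658  0.00411337 -0.04587512]
scene -0.09 44 [-0.0003925   0.00461452 -0.07567204]
scene -0.12 38 [-0.00066355  0.00428557 -0.10688988]
scene -0.15 28 [-0.00090985  0.00535615 -0.13215532]
min z -0.14512502862142318
wrist -0.06 219 [ 0.00103324 -0.00137334 -0.04666403]
wrist -0.09 178 [ 0.00076536 -0.00092461 -0.07381627]
wrist -0.12 123 [ 0.00036445 -0.00068682 -0.10351358]
wrist -0.15 72 [-7.92674799e-05 -2.24276678e-05 -1.30749433e-01]
min z -0.1434897869859429
```

Call:
carry_out([
  [[0,1,0],0],
  [[0,2,0],0],
  [[0,2.5,0],0],
  [[0,2.5,0],0],
  [[0,2.5,0],0],
  [[0,2.5,0],0],
  [[0,2.5,0],0],
  [[0,2.5,0],0],
  [[0,2.5,0],0],
  [[0,2.5,0],0],
  [[0,2.5,0],0],
  [[0,2,0],0],
  [[0,1,0],0],
  [[0,0.5,0],0],
  [[0,0,0],0],
])

```text
time: 18.15
tool_pos: [0.5315, 0.0549, 0.3119]
orientation: [0.335, 0.625, -0.62, -0.337]
ft_force: [-0.3, 0.4, -1.1]
grip_width: 0.0142
```

```bash
python3 -c "
from h import *
st()"
```

```text
18.15 [0.5315 0.0549 0.3119] [-0.27  0.35 -1.07] y [ 8.0e-04  7.3e-03 -1.0e+00] z [-0.8359 -0.5488 -0.0047] 0.0142 0.011
```

Call:
carry_out([
  [[0.2,0.8,0],0],
  [[0.1,0.6,0],0],
  [[0,0,0],0],
  [[0,0,0],0],
])

```text
time: 18.55
tool_pos: [0.535, 0.0678, 0.3118]
orientation: [0.336, 0.624, -0.619, -0.338]
ft_force: [-0.4, 1.2, -0.5]
grip_width: 0.0142
```

```bash
cat > look.py <<'E'
from h import *
import sys
st();T=arm.state()['tool_pos']
P={n:arm.grab_frame(n) for n in ['scene','top','wrist']}
for n,p in P.items():
    cv2.imwrite(f'pics/{n}{sys.argv[1]}.png',p['frame'])
    for k,z in dict(bushing_lower=.07,bushing_upper=.125,rod_tip=T[2]-.148).items():
        print(n,k,[(round(r['score'],2),np.round(r['uv'],1),np.round(atz(p,r['uv'],z),4)) for r in arm.pinpoint(p,k)[:2]])
    c=cloud(p);d=c-T;m=(np.hypot(d[:,0],d[:,1])<.02)&(d[:,2]<-.035)&(d[:,2]>-.155)
    q=c[m];
    for a,b in ((-.06,-.035),(-.09,-.06),(-.12,-.09),(-.15,-.12)):
        s=q[(q[:,2]-T[2]>a)&(q[:,2]-T[2]<b)]
        if len(s):print(n,a,len(s),np.median(s,0)-T)
w=P['wrist']; f=cv2.resize(w['frame'][:, :],(768,576),interpolation=2);cv2.imwrite(f'pics/wz{sys.argv[1]}.png',f)
s=P['scene']; cv2.imwrite(f'pics/sz{sys.argv[1]}.png',cv2.resize(s['frame'][90:290,150:300],None,fx=3,fy=3,interpolation=2))
E
python3 look.py 6
```

```text
18.55 [0.535  0.0678 0.3118] [-0.36  1.23 -0.51] y [ 9.0e-04  6.5e-03 -1.0e+00] z [-0.8378 -0.5459 -0.0043] 0.0142 0.0039
scene bushing_lower [(0.72, array([223.6, 251.3]), array([0.5359, 0.0681, 0.07  ])), (0.54, array([287.2, 312.1]), array([0.3474, 0.153 , 0.07  ]))]
scene bushing_upper [(0.64, array([221.3, 229.8]), array([0.5353, 0.0757, 0.125 ])), (0.59, array([222.3, 250.8]), array([0.493 , 0.1322, 0.125 ]))]
scene rod_tip [(0.66, array([222.8, 208.4]), array([0.5414, 0.0613, 0.1638]))]
scene -0.06 65 [-0.00109424  0.00401369 -0.04778755]
scene -0.09 74 [-0.00106328  0.00407622 -0.07608641]
scene -0.12 58 [-0.00161703  0.00515916 -0.10498845]
scene -0.15 47 [-0.00164815  0.00552412 -0.13218902]
top bushing_lower [(0.75, array([196.4, 210.5]), array([0.523 , 0.0584, 0.07  ]))]
top bushing_upper [(0.59, array([187. , 201.4]), array([0.538 , 0.0728, 0.125 ])), (0.51, array([192.8, 132. ]), array([0.7029, 0.0599, 0.125 ]))]
top rod_tip []
wrist bushing_lower [(0.75, array([249.7, 162.5]), array([0.5362, 0.0715, 0.07  ])), (0.59, array([467.8,  84.9]), array([ 0.393 , -0.1181,  0.07  ]))]
wrist bushing_upper [(0.93, array([253.1, 176.3]), array([0.5317, 0.0717, 0.125 ])), (0.64, array([98.8, 47.7]), array([0.7031, 0.0495, 0.125 ]))]
wrist rod_tip [(0.79, array([253.2, 186.6]), array([0.5318, 0.0715, 0.1638]))]
wrist -0.06 224 [ 0.00118829 -0.0012874  -0.04650776]
wrist -0.09 180 [ 0.0008739  -0.00083415 -0.07416873]
wrist -0.12 119 [ 0.00060432 -0.00046433 -0.10414862]
wrist -0.15 70 [ 4.27167694e-04  1.26355541e-04 -1.30932590e-01]
```

View pics/wz6.png

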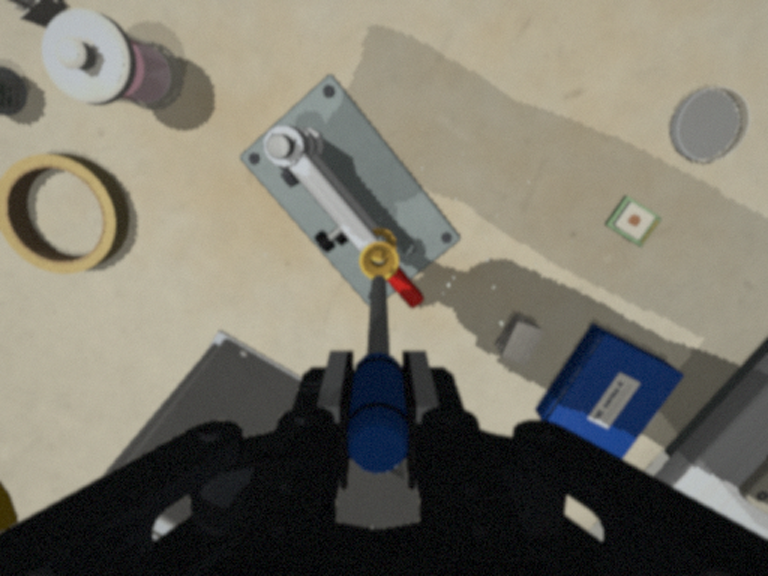

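View pics/sz6.png

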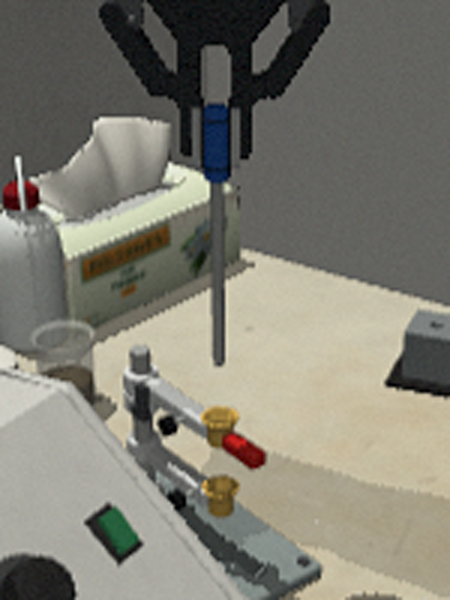

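```bash
python3 - <<'E'
from h import *
p=arm.grab_frame('scene'); f=p['frame'].astype(int);b,g,r=f[...,0],f[...,1],f[...,2]
m=((r>b+50)&(g>b+25)).astype(np.uint8); m[:, :205]=0;m[:,240:]=0;m[:205]=0;m[265:]=0
n,l,s,c=cv2.connectedComponentsWithStats(m)
for i in range(1,n):
    if s[i][4]>15: print(s[i],c[i])
for z in (.05,.07,.105,.125,.164,.25): print(z,np.round(proj(p,(.535,.07,z)),2))
# rod centre columns in scene
for v in range(152,212,5):
    print(v,end=' '); z=p['range_z'][v,205:240]; u=np.nonzero((z>0)&(z<.85))[0]; print(u.min()+205 if len(u) else None,u.max()+205 if len(u) else None, end=';')
w=arm.grab_frame('wrist'); f=w['frame'].astype(int);b,g,r=f[...,0],f[...,1],f[...,2]
m=((r>b+50)&(g>b+25)).astype(np.uint8); m[:, :230]=0;m[:,275:]=0;m[:150]=0;m[200:]=0
n,l,s,c=cv2.connectedComponentsWithStats(m); print()
for i in range(1,n):
    if s[i][4]>15: print(s[i],c[i])
cl=cloud(w);k=(np.hypot(cl[:,0]-.535,cl[:,1]-.07)<.025)&(cl[:,2]>.112)&(cl[:,2]<.135);q=cl[k];print(k.sum(),(q.min(0)+q.max(0))/2,q.min(0),q.max(0))
cv2.imwrite('pics/wc7.png',cv2.resize(w['frame'][140:240,205:305],None,fx=6,fy=6,interpolation=2))
E
```

```text
[217 225  13  14 116] [222.60344828 230.25      ]
[217 249  13  13 115] [223.12173913 254.23478261]
0.05 [223.51 260.08]
0.07 [223.41 251.91]
0.105 [223.24 237.19]
0.125 [223.13 228.53]
0.164 [222.93 211.1 ]
0.25 [222.44 169.88]
152 220 224;157 220 224;162 220 224;167 220 224;172 220 224;177 220 224;182 220 224;187 220 224;192 221 224;197 221 224;202 221 224;207 221 224;
[240 153  26  34 577] [253.26343154 171.59965338]
783 [0.53489467 0.06916821 0.11947201] [0.51032953 0.05614004 0.11226139] [0.55945982 0.08219639 0.12668263]
```

View pics/wc7.png

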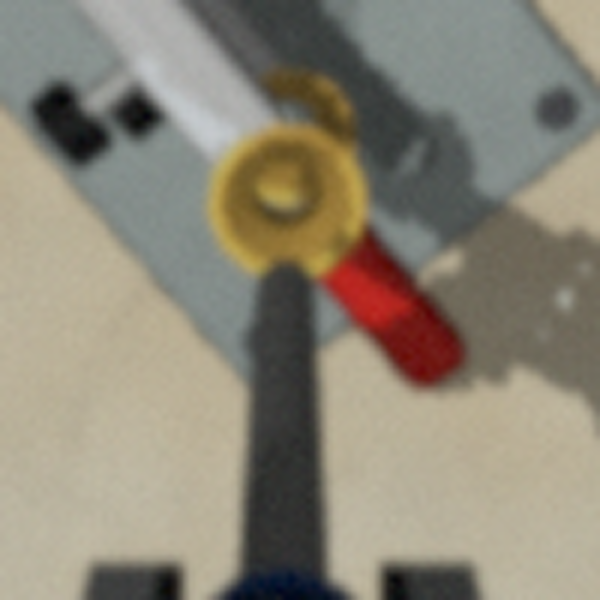

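```bash
python3 - <<'E'
from h import *
w=arm.grab_frame('wrist');T=arm.state()['tool_pos']
a=atz(w,(253,173.3),.125);b=atz(w,(253,176.3),.125);print(a,b)
for z in (.160,.164,.166): print(atz(w,(253,184.3),z),atz(w,(253,186.6),z))
print(proj(w,T+[0,0,-.148]))
E
```

```text
[0.53331674 0.06977012 0.125     ] [0.53173913 0.07218328 0.125     ]
[0.53243973 0.07114208 0.16      ] [0.53134567 0.07281559 0.16      ]
[0.53300493 0.07028101 0.164     ] [0.53192649 0.07193063 0.164     ]
[0.53328753 0.06985048 0.166     ] [0.5322169  0.07148815 0.166     ]
(np.float64(252.4572173734931), np.float64(180.95472757427044))
```

Call:
carry_out([
  [[0,0,-1],0],
  [[0,0,-1],0],
  [[0,0,-0.8],0],
  [[0,0,0],0],
  [[0,0,0],0],
])

```text
time: 19.8
tool_pos: [0.5342, 0.0681, 0.2802]
orientation: [0.335, 0.624, -0.62, -0.338]
ft_force: [0.3, -0.1, -1.2]
grip_width: 0.0147
```

```bash
python3 - <<'E'
from h import *
st();w=arm.grab_frame('wrist')
cv2.imwrite('pics/wc8.png',cv2.resize(w['frame'][130:230,205:305],None,fx=6,fy=6,interpolation=2))
p=arm.grab_frame('scene')
cv2.imwrite('pics/sc8.png',cv2.resize(p['frame'][180:270,190:265],None,fx=6,fy=6,interpolation=2))
E
```

```text
19.8 [0.5342 0.0681 0.2802] [ 0.31 -0.05 -1.21] y [-0.0012  0.0065 -1.    ] z [-0.8375 -0.5464 -0.0025] 0.0147 0.0204
```

View pics/wc8.png

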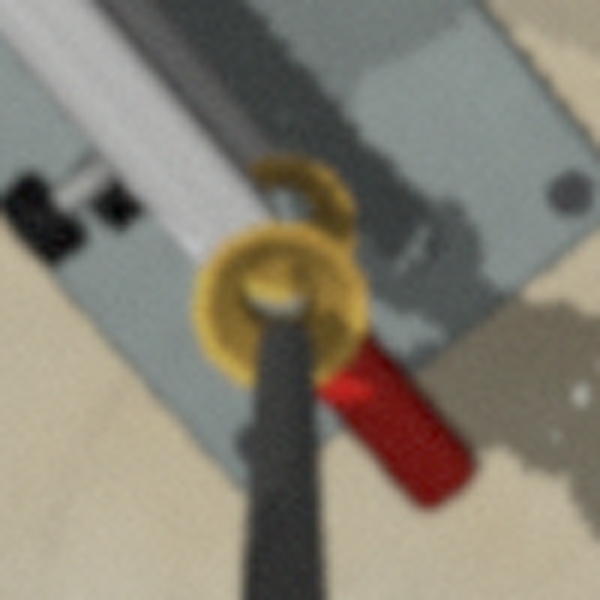

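View pics/sc8.png

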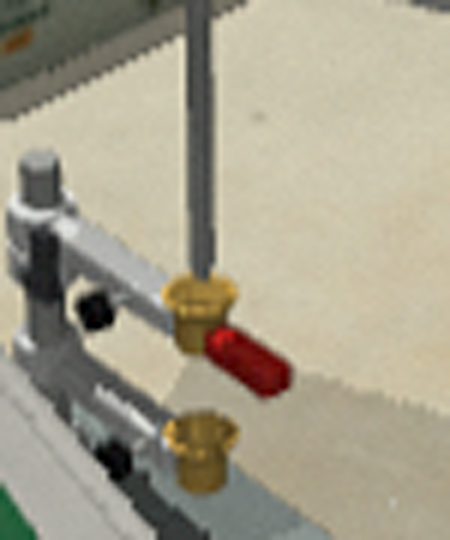

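Call:
carry_out([
  [[0.05,0,-0.7],0],
  [[0.05,0,-0.7],0],
  [[0,0,0],0],
])

```text
time: 20.2
tool_pos: [0.5359, 0.0682, 0.2661]
orientation: [0.336, 0.624, -0.619, -0.338]
ft_force: [0.0, 0.4, -0.9]
grip_width: 0.0148
```

Call:
carry_out([
  [[0,0,-0.7],0],
  [[0,0,-0.7],0],
  [[0,0,0],0],
  [[0,0,0],0],
])

```text
time: 20.6
tool_pos: [0.5357, 0.0681, 0.2505]
orientation: [0.336, 0.624, -0.62, -0.338]
ft_force: [0.3, 0.8, -1.0]
grip_width: 0.0147
```

```bash
python3 - <<'E'
from h import *
st();w=arm.grab_frame('wrist')
cv2.imwrite('pics/wc9.png',cv2.resize(w['frame'][130:230,205:305],None,fx=6,fy=6,interpolation=2))
p=arm.grab_frame('scene')
cv2.imwrite('pics/sc9.png',cv2.resize(p['frame'][180:270,190:265],None,fx=6,fy=6,interpolation=2))
E
```

```text
20.6 [0.5357 0.0681 0.2505] [ 0.3   0.76 -1.03] y [ 4.0e-04  6.5e-03 -1.0e+00] z [-0.8376 -0.5463 -0.0039] 0.0147 0.0138
```

View pics/wc9.png

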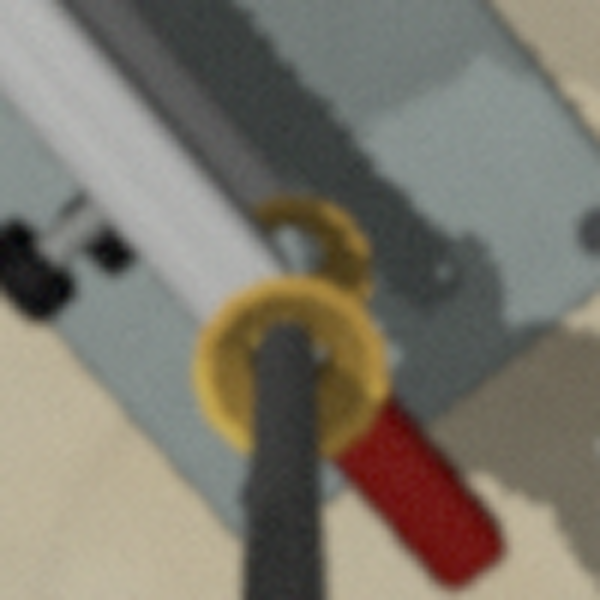

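View pics/sc9.png

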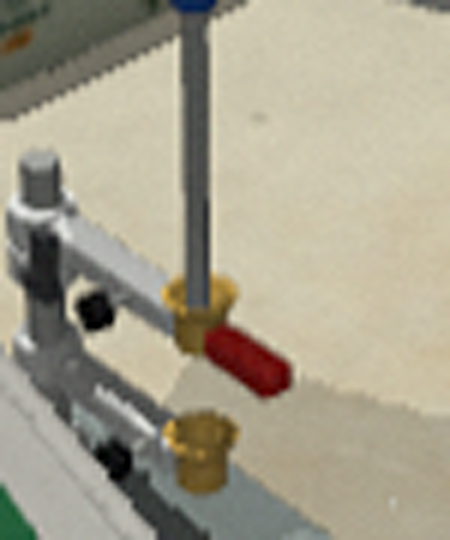

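Call:
carry_out([
  [[0,0,-0.6],0],
  [[0,0,-0.6],0],
  [[0,0,0],0],
  [[0,0,0],0],
  [[0,0,0],0],
])

```text
time: 21.2
tool_pos: [0.5359, 0.0681, 0.238]
orientation: [0.336, 0.624, -0.619, -0.337]
ft_force: [0.8, -0.3, -1.0]
grip_width: 0.0144
```

```bash
python3 look.py 10; python3 - <<'E'
import cv2
w=cv2.imread('pics/wrist10.png');cv2.imwrite('pics/wc10.png',cv2.resize(w[140:240,205:305],None,fx=6,fy=6,interpolation=2))
p=cv2.imread('pics/scene10.png');cv2.imwrite('pics/sc10.png',cv2.resize(p[180:270,190:265],None,fx=6,fy=6,interpolation=2))
E
```

```text
21.2 [0.5359 0.0681 0.238 ] [ 0.78 -0.34 -0.99] y [ 0.0013  0.0066 -1.    ] z [-0.8375 -0.5464 -0.0047] 0.0144 0.0033
scene bushing_lower [(0.81, array([224.4, 251.8]), array([0.5336, 0.0686, 0.07  ])), (0.7, array([294.8, 214.1]), array([ 0.484 , -0.1455,  0.07  ]))]
scene bushing_upper [(0.85, array([221.5, 230.5]), array([0.5335, 0.0776, 0.125 ]))]
scene rod_tip [(0.86, array([222.7, 241.5]), array([0.5402, 0.0647, 0.09  ])), (0.68, array([198.3, 215.1]), array([0.6452, 0.009 , 0.09  ]))]
scene -0.06 60 [-0.0007      0.00372525 -0.04769899]
scene -0.09 61 [-0.00104856  0.0042708  -0.07314179]
scene -0.12 113 [-0.00187043  0.0041986  -0.11252993]
scene -0.15 90 [-0.00169866  0.00699067 -0.12607857]
top bushing_lower [(0.98, array([192. , 207.5]), array([0.5306, 0.069 , 0.07  ]))]
top bushing_upper [(0.7, array([188.5, 200.9]), array([0.5391, 0.0694, 0.125 ]))]
top rod_tip [(0.21, array([246.2, 278.8]), array([ 0.3594, -0.0586,  0.09  ]))]
top -0.12 18 [ 0.00907937 -0.00583081 -0.11571345]
top -0.15 14 [ 0.01457832 -0.00794823 -0.12148074]
wrist bushing_lower [(0.79, array([253.2, 178.9]), array([0.534 , 0.0703, 0.07  ]))]
wrist bushing_upper [(0.78, array([254. , 194.8]), array([0.5342, 0.069 , 0.125 ]))]
wrist rod_tip [(0.78, array([254. , 184.8]), array([0.5333, 0.0702, 0.09  ]))]
wrist -0.06 223 [ 0.00130961 -0.00131676 -0.04671263]
wrist -0.09 178 [ 0.00097728 -0.00088829 -0.0738901 ]
wrist -0.12 690 [ 3.91500720e-04 -1.05290133e-04 -1.13689320e-01]
wrist -0.15 424 [ 0.01074856 -0.00166179 -0.12143141]
```

View pics/wc10.png

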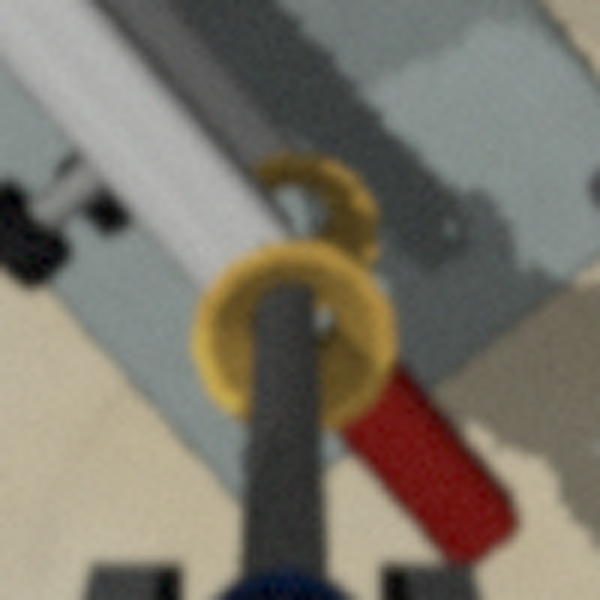

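View pics/sc10.png

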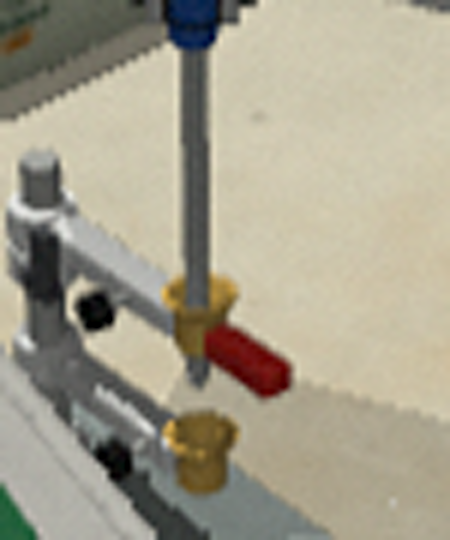

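Call:
carry_out([
  [[-0.08,-0.05,0],0],
  [[0,0,-0.7],0],
  [[0,0,-0.7],0],
  [[0,0,0],0],
])

```text
time: 22.2
tool_pos: [0.535, 0.0675, 0.2227]
orientation: [0.336, 0.624, -0.62, -0.337]
ft_force: [-0.1, -0.0, -1.6]
grip_width: 0.0147
```

Call:
carry_out([
  [[0,0,-0.5],0],
  [[0,0,-0.5],0],
  [[0,0,0],0],
])

```text
time: 22.5
tool_pos: [0.5346, 0.0674, 0.2112]
orientation: [0.336, 0.624, -0.62, -0.338]
ft_force: [1.0, -0.1, -0.7]
grip_width: 0.0144
```

```bash
python3 look.py 11; python3 - <<'E'
import cv2
w=cv2.imread('pics/wrist11.png');cv2.imwrite('pics/wc11.png',cv2.resize(w[140:240,205:305],None,fx=6,fy=6,interpolation=2))
p=cv2.imread('pics/scene11.png');cv2.imwrite('pics/sc11.png',cv2.resize(p[180:270,190:265],None,fx=6,fy=6,interpolation=2))
E
```

```text
22.5 [0.5346 0.0674 0.2112] [ 0.98 -0.07 -0.73] y [ 1.0e-04  6.4e-03 -1.0e+00] z [-0.8375 -0.5464 -0.0036] 0.0144 0.0053
scene bushing_lower [(0.56, array([223.1, 248.8]), array([0.5418, 0.0615, 0.07  ])), (0.33, array([220.8, 275.6]), array([0.4955, 0.1345, 0.07  ]))]
scene bushing_upper [(0.72, array([221. , 229.5]), array([0.5364, 0.0752, 0.125 ])), (0.27, array([224.4, 187.4]), array([ 0.6356, -0.0778,  0.125 ]))]
scene rod_tip [(0.86, array([222.3, 255.2]), array([0.5359, 0.0726, 0.0632]))]
scene -0.06 53 [-0.00082743  0.00408215 -0.04838252]
scene -0.09 109 [-0.0014235   0.00432113 -0.08412288]
scene -0.12 112 [-0.00221656  0.0074426  -0.09762004]
scene -0.15 110 [-0.00165662  0.00523496 -0.14096745]
top bushing_lower [(0.6, array([193.2, 206.5]), array([0.533 , 0.0662, 0.07  ]))]
top bushing_upper [(0.66, array([188.6, 204.8]), array([0.5301, 0.0691, 0.125 ]))]
top rod_tip [(0.62, array([189.7, 203.1]), array([0.5424, 0.0756, 0.0632]))]
top -0.09 5 [ 0.00431654 -0.0082265  -0.08558005]
top -0.12 13 [ 0.01225309 -0.00723629 -0.09509333]
top -0.15 14 [ 0.01248054 -0.007261   -0.14605066]
wrist bushing_lower [(0.72, array([251.9, 184.5]), array([0.5346, 0.0689, 0.07  ]))]
wrist bushing_upper [(0.57, array([250.7, 209.4]), array([0.5336, 0.0716, 0.125 ]))]
wrist rod_tip [(0.59, array([254.2, 186.3]), array([0.5312, 0.0707, 0.0632]))]
wrist -0.06 221 [ 0.00153589 -0.00114265 -0.04622551]
wrist -0.09 726 [ 0.00120743 -0.00010901 -0.08647249]
wrist -0.12 675 [ 0.00801976 -0.00047676 -0.09426216]
wrist -0.15 362 [ 0.00094939 -0.00406378 -0.14345668]
```

View pics/wc11.png

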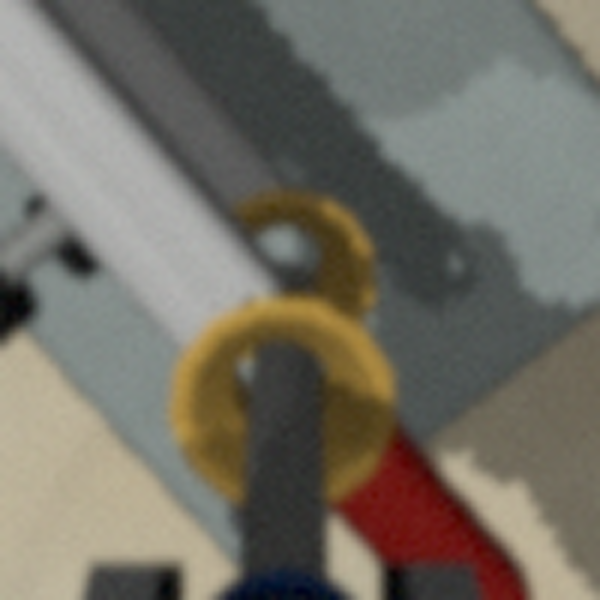

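View pics/sc11.png

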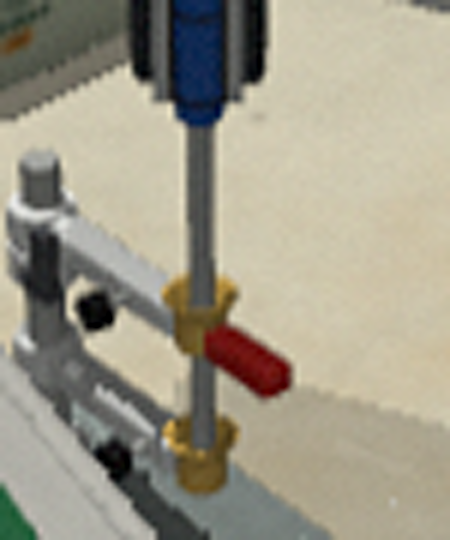

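Call:
carry_out([
  [[0,0,-0.5],0],
  [[0,0,-0.5],0],
  [[0,0,-0.5],0],
  [[0,0,0],0],
])

```text
time: 23.5
tool_pos: [0.5349, 0.0675, 0.1957]
orientation: [0.336, 0.624, -0.619, -0.337]
ft_force: [-0.6, 0.3, -0.3]
grip_width: 0.0141
```

Call:
carry_out([
  [[0,0,-0.5],0],
  [[0,0,-0.5],0],
  [[0,0,-0.4],0],
  [[0,0,0],0],
])

```text
time: 23.9
tool_pos: [0.5347, 0.0675, 0.18]
orientation: [0.336, 0.624, -0.62, -0.338]
ft_force: [-0.6, -1.0, -0.7]
grip_width: 0.0147
```

```bash
python3 look.py 12; python3 - <<'E'
import cv2
w=cv2.imread('pics/wrist12.png');cv2.imwrite('pics/wc12.png',cv2.resize(w[160:260,205:305],None,fx=6,fy=6,interpolation=2))
p=cv2.imread('pics/scene12.png');cv2.imwrite('pics/sc12.png',cv2.resize(p[185:285,190:265],None,fx=6,fy=6,interpolation=2))
E
```

```text
23.9 [0.5347 0.0675 0.18  ] [-0.59 -0.97 -0.73] y [ 6.0e-04  6.4e-03 -1.0e+00] z [-0.8375 -0.5463 -0.004 ] 0.0147 0.0047
scene bushing_lower [(0.67, array([224.4, 253.2]), array([0.5308, 0.0726, 0.07  ]))]
scene bushing_upper [(0.57, array([222.8, 229. ]), array([0.5346, 0.0717, 0.125 ]))]
scene rod_tip [(0.79, array([224.5, 265.2]), array([0.5375, 0.0632, 0.032 ]))]
scene -0.06 103 [-0.0011204   0.00390228 -0.05388441]
scene -0.09 105 [-0.00148852  0.00702639 -0.06649694]
scene -0.12 119 [-0.00107674  0.00506147 -0.11008012]
scene -0.15 58 [-0.00092803  0.0062315  -0.12659638]
top bushing_lower [(0.34, array([245.7, 279.7]), array([ 0.3563, -0.0572,  0.07  ]))]
top bushing_upper [(0.51, array([190.9, 200.8]), array([0.5392, 0.0639, 0.125 ]))]
top rod_tip []
top -0.06 2 [-0.00196647 -0.01068252 -0.05437171]
top -0.09 1 [ 0.00850081 -0.00845207 -0.07093394]
top -0.12 16 [ 0.01129724 -0.0072869  -0.11557225]
top -0.15 4 [ 0.01434353 -0.00882159 -0.1230022 ]
wrist bushing_lower [(0.75, array([250.7, 195.6]), array([0.5352, 0.0696, 0.07  ]))]
wrist bushing_upper [(0.81, array([250.2, 222.3]), array([0.5353, 0.0693, 0.125 ]))]
wrist rod_tip [(0.57, array([253.6, 186.7]), array([0.5315, 0.0712, 0.032 ]))]
wrist -0.06 949 [ 0.00159959 -0.00064372 -0.0554144 ]
wrist -0.09 714 [ 0.01096592 -0.00177967 -0.06324113]
wrist -0.12 581 [ 0.00164889 -0.00334468 -0.11323221]
wrist -0.15 63 [ 0.0026065  -0.00482087 -0.12416307]
```

View pics/wc12.png

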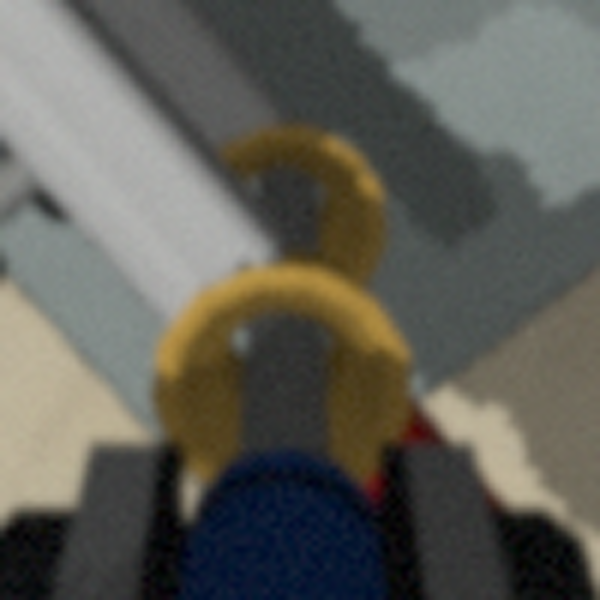

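View pics/sc12.png

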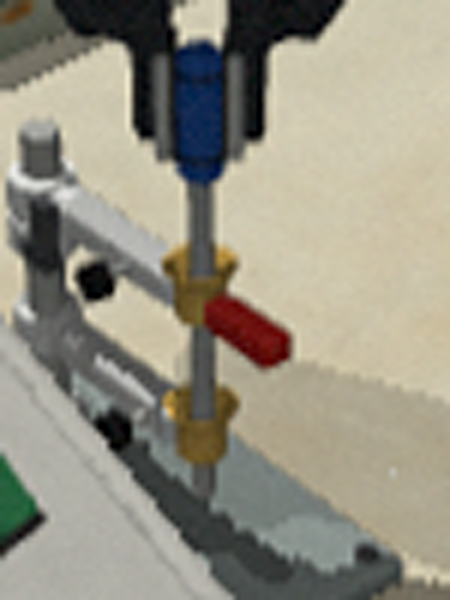

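Call:
carry_out([
  [[0,0,0],0],
  [[0,0,0],0],
  [[0,0,0],0],
])

```text
time: 24.8
tool_pos: [0.5352, 0.0675, 0.181]
orientation: [0.336, 0.624, -0.619, -0.337]
ft_force: [-0.2, -0.4, -1.2]
grip_width: 0.0144
```

```bash
python3 - <<'E'
from h import *
st(); print(arm.state()['wrist_torque'])
print(arm.job_done())
E
```

```text
24.8 [0.5352 0.0675 0.181 ] [-0.24 -0.39 -1.19] y [ 0.0023  0.0066 -1.    ] z [-0.8376 -0.5463 -0.0055] 0.0144 0.0017
[-0.01576088  0.03940429  0.03371482]
the job is handed in; nothing more can be done
None
```

I swung the arm onto its stop, lowered the rod through both bushings, and handed the job in at 24.8 s with the rod still gripped. No verdict was reported, so what follows is from my own measurements.

- **Swing arm:** I pushed the red tab until the force rose to about 11 N. The wrist picture then put the upper bushing over the lower one to within about 2 mm, and the last pictures still show them lined up.
- **Rod:** I gripped it by the handle, lifted it out of the rest block and lowered it through the upper and then the lower bushing. I paused about 0.3 s with the point between the two; the scene picture showed it there.
- **Last checks:**
  - The rod shows in both bushings in the scene and wrist pictures. The point is about 33 mm above the bench, by the arm's own position and one picture row.
  - The tool is upright within 0.01 rad. Depth readings put the rod itself at about 0.02 rad, measured before it went in.
  - Wrist force is about 1.3 N, roughly the rod's own weight, and the arm was still.
- **What went wrong or disagreed:**
  - My first turn ran the last joint into its limit and tilted the tool by about 0.05 rad. I turned it to the opposite limit to take the tilt out before gripping.
  - The cameras and detectors differed by 2–4 mm on the rod and bushing positions. I centred on the close-up pictures instead.
  - I opened the gripper while still close to the tab, but the arm did not move.
- **Not checked:** I did not re-measure the other things after the moves; I kept the arm and the rod clear of them.

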